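# Rake the forgotten gap keys out of a panel joint

### The job

Two steel gap keys were left lying in the open joint of the white panel. Take the joint rake from its forked stand, feel for the bottom of the joint with its tip right next to the wooden stop, then draw it slowly along the joint (about 3 or 4 cm a second) to the other end, the tip bearing lightly on the bottom all the way, so that both keys are swept out into the tray. Then hang the rake back in its stand by its collar, let go of it, and leave everything else where it is.

Things in the scene. Friction and masses are not known exactly. Their poses are not given: they have to be found in the camera images.
- panel: Panel flat on two wooden bearers: two white boards, 120 mm wide (at -x) and 200 mm wide (at +x), face 75 mm above the bench, with a straight joint between them edged with cream masking paper. Origin on the bench under the joint's middle. The joint runs along the panel's y from -150 to +150 mm, is 16 mm wide (x -8 to +8 mm), open at the top; one end meets the stop, the other the tray.
- joint_mid (a point): Middle of the joint, level with the panel's face, y along it. The joint's bottom, the rigid aluminium strip 'backing', is given no pose and must be felt for: it lies 8 to 20 mm below the face and falls evenly by about 5 mm over its 300 mm, towards the stop on some panels, towards the tray on others. It does not give way when pressed.
- joint_end (a point): Middle of the joint's mouth at its y = +150 mm end, level with the face. Loose on the joint's bottom, with no pose given, lie the two gap keys key_a and key_b: dark steel bars 40 mm long (along the joint), 14 mm wide, 6 mm thick, 20 to 35 g, below the fingers' reach, one on each side of the middle. The last 55 mm of the joint at either end are always free of them.
- stop: Dark wooden block, 90 x 79 x 98 mm (height), fixed against one end of the joint (either one) and closing it. Origin under its centre, 190 mm from the panel's origin along the joint.
- tray: Open steel tray, 170 (x) x 100 mm (y, along the joint), walls 40 mm high and 2 mm thick, fixed at the other end of the joint; it reaches 10 mm in under the boards and 90 mm out beyond them. Origin under its centre, 190 mm from the panel's origin. What is pushed past the joint's end drops into it.
- stand_seat (a point): Forked steel tool stand on a 100 mm square wooden foot, fixed. This point is the rake collar's resting place: on top of the fork, 90 mm above the bench, midway between the prongs. The slot between them is 18 mm wide along this point's x axis, open at the top and at -x (28 mm to the prong ends), closed 15 mm behind. Nothing of the stand is higher than the fork.
- rake_grip (a point): Centre of the joint rake's black handle (22 mm square, 80 mm long), 110 mm above its tip; z up along it, x and y square to its flat sides. The rake is 150 mm long, 100 to 170 g, and hangs upright in the stand: handle, steel collar 32 mm across, straight shank 8 mm thick with a ball end. Pressed hard or held weakly it turns between the fingers when drawn along.
- rake_tip (a point): Lowest point of the rake's ball end (4 mm radius), on its axis; 25 mm above the bench while the rake hangs in the stand.
- rake_collar (a point): Centre of the underside of the rake's collar, 65 mm above the tip; z axis along the rake. Hung up, it lies on stand_seat.
- pot: White open plastic pot, 92 mm across, 100 mm high, standing loose on the bench; leave it alone. Origin under its centre.
- wash_bottle: White plastic squeeze bottle with a thin nozzle, 64 mm across, 200 mm high, loose on the bench; leave it alone. Origin under its centre.
- tape_roll: Roll of cream tape, 96 mm across, 24 mm high, lying loose on the wider board; leave it alone. Origin under its centre.
- sanding_block: Grey sanding block, 70 x 120 x 40 mm (height), loose on the bench; leave it alone. Origin under its centre.
Things that resemble listed ones, but are neither listed nor needed, are in the scene too. What is meant by the part that bears rake_grip is not yellow, and is the smaller of those in its own colour. Leave any green look-alike of the tray alone.

How it is judged:
By the outcome, as a careful person would: the job done as asked, in the order asked, and still so for the second after the job is handed in, with the robot touching nothing.
It also fails if it takes over 72 s, if anything falls off the work surface, if the arm or the gripper's body presses on something with over 40 N, if the wrist force passes 120 N, or if a joint passes its speed limit or range.

### The arm

A 6-joint arm with a two-finger parallel gripper is mounted at the origin on the work surface. World frame = base frame: x ahead of the robot, y to its left, z up, the work surface at z = 0. Lengths are in m, angles in rad, forces in N, time in s.
With the tool pointing down it reaches from about 0.25 to 0.85 m from the base axis. Payload 12.5 kg.
Tool frame: the origin (TCP) lies at the very end of the fingers, on their centre line; the grasp point (between the pads) lies arm.grip_depth behind it (arm.grip_depth is the distance from the TCP to the grasp point, in m); z points along the fingers, y is the direction in which the jaws open and shut (so a half turn about z gives the same grasp; the last joint's range is limited). The gripper opens to 93 mm and grips with 3 to 60 N. Pads are 15 mm wide; open, the fingers measure 128 mm over their backs; the gripper's body (75 mm by 188 mm) begins 65 mm behind the grasp point.
Start: joints at [-1.311, 0.351, 1.652, -0, 1.139, -0.085], TCP at [0.186, -0.518, 0.219] pointing down, gripper open.
Joint ranges: [-2.75, 2.75], [-0.79, 2.1], [0.01, 2.65], [-1.57, 4.71], [0.07, 3.14], [-2.87, 2.87]. Speed limits (rad/s): [2.22, 2.22, 2.79, 3.14, 3.14, 3.14].

### API

Orientations are given as a unit quaternion [w, x, y, z].
In Python, from plant import arm gives the robot as it stands. Calls block until the motion is done:
- arm.reach(position, orientation): joint-space move of the TCP to a pose.
- arm.move_straight(position, rotation=None, v=0.15): straight line of the TCP; rotation=None keeps the orientation; v is the mean speed in m/s.
- arm.goto_joints(angles): joint-space move.
- arm.let_go() and arm.clamp(squeeze=None): open the fingers fully, or close them until they stop; squeeze is the grip in N (None keeps the last).
- arm.dwell(seconds).
- arm.solve_ik(position, orientation): joint angles nearest the present ones, or None.
- arm.get_obs(): the state.
- arm.camera(name): name is "scene" or "top" or "wrist"; returns a dict with "img" (400x640x3 uint8, red, green, blue), "intrinsics" (3x3 intrinsics, pixels), "origin" and "attitude" of the camera in the world; the wrist camera has in their place "mount" (4x4, takes a point from camera to tool coordinates, whose origin is the TCP and whose axes are the flange's). Camera axes: x right, y down, z forward; pixel columns grow to the right and rows downward; lengths in m; the calibration is good to about 2 mm. The wrist camera is an equidistant fisheye: a pixel r from the principal point sees the ray r / f radians off the axis. A picture is of the moment at which its call begins: read the wrist's pose just before it. There is no depth.
A pose or a line that the arm cannot do raises arm.Unreachable and nothing moves.
- arm.hand_in(): hands the job in, once; it reports no verdict.
The state is a dict: "clock": time; "q": joint angles; "joint_vel": joint speeds; "effort": joint torques, N m; "tool_pos": TCP position; "ee_rot": TCP orientation; "contact_force": force on the tool from outside, world axes, zero at the start; "wrist_torque": the same for the moment, N m; "opening": finger opening in m.
Only numpy, scipy, OpenCV 4.12 (cv2) and the standard library are available. Lean on these libraries where they do the work, as an engineer would, in place of code of your own. Each camera call takes 0.05 s, during which the arm holds its last target. There are 200 camera calls.

## Working session

There is one attempt and no reset: what is moved stays moved. The work goes in short steps, each a Python script; the robot and the scene stay as the last script left them, time stands still between calls to the robot, and variables do not carry over. Pictures are saved under pics/ and viewed, about 8 in all and at most 12, crops included, and the job is handed in when it is done.

```bash
ls; mkdir -p pics
python3 - <<'E'
from plant import arm
import cv2,numpy as np,pickle
d={}
for n in("scene","top","wrist"):
    o=arm.get_obs();c=arm.camera(n);c['obs']=o;d[n]=c
    cv2.imwrite(f"pics/{n}0.png",c["img"][:,:,::-1])
    print(n,np.round(c["intrinsics"],1).tolist(),[ (k,np.round(c[k],3).tolist()) for k in c if k in("origin","attitude","mount")])
pickle.dump(d,open("c0.pkl","wb"))
print(arm.grip_depth,o)
E
```

```text
pics
scene [[399.9, 0.0, 319.1], [0.0, 399.9, 196.5], [0.0, 0.0, 1.0]] [('origin', [0.792, 0.429, 0.928]), ('attitude', [-0.065, 0.227, 0.932, -0.274])]
top [[510.7, 0.0, 321.4], [0.0, 510.7, 194.3], [0.0, 0.0, 1.0]] [('origin', [0.441, -0.031, 1.594]), ('attitude', [0.011, -0.698, 0.716, -0.026])]
wrist [[309.7, 0.0, 323.5], [0.0, 309.7, 200.5], [0.0, 0.0, 1.0]] [('mount', [[0.001, -0.965, -0.262, 0.073], [1.0, 0.001, 0.0, -0.001], [0.0, -0.262, 0.965, -0.166], [0.0, 0.0, 0.0, 1.0]])]
0.0188 {'clock': 0.1, 'q': array([-1.31060823e+00,  3.51188076e-01,  1.65239567e+00, -1.26001574e-05,
        1.13907856e+00, -8.46038531e-02]), 'joint_vel': array([-0.00093727, -0.00106343, -0.00175901,  0.00089208, -0.00100368,
        0.00040335]), 'effort': array([ 3.12411048e-04, -4.98029923e+01, -2.85704023e+01,  6.99931034e-02,
        2.39191629e-02, -4.85515466e-05]), 'tool_pos': array([ 0.18583598, -0.5173094 ,  0.2181386 ]), 'ee_rot': array([-5.32265521e-04,  9.85175988e-01,  1.71545872e-01, -5.25918850e-05]), 'contact_force': array([ 0.18468696, -1.0393678 , -1.25897305]), 'wrist_torque': array([-0.00645278, -0.04576107, -0.03904173]), 'opening': 0.09300439669837805}
```

View pics/top0.png

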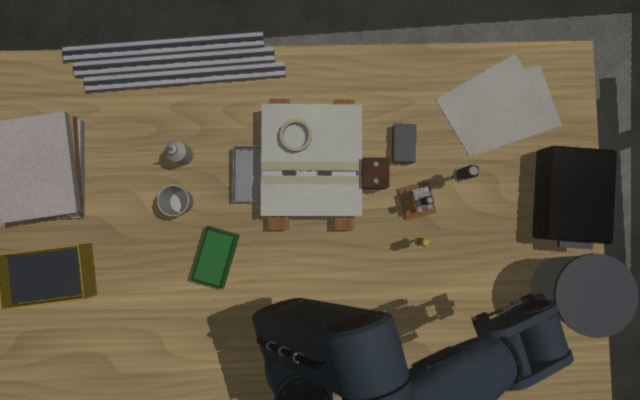

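View pics/scene0.png

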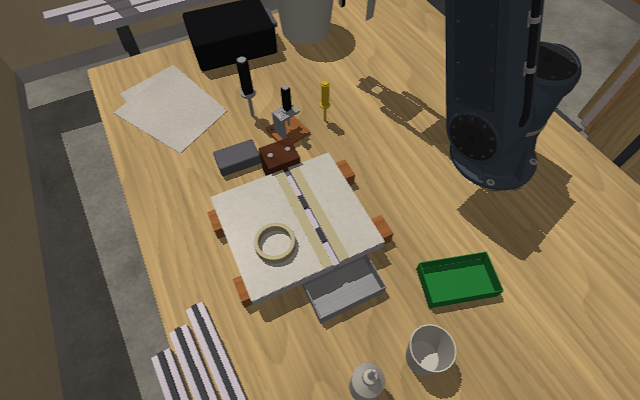

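Top view: panel at (311,160), joint along row ~173, tray left (245,175), stop right (375,172), stand with the small black rake at (420,200). The larger black (465,173) and yellow (421,242) tools are decoys. I'll enlarge it to get the exact pixels.

```bash
cat > h.py <<'E'
import numpy as np,cv2,pickle
from scipy.spatial.transform import Rotation as R
def rot(q): return R.from_quat(np.r_[q[1:],q[0]])
def ray(c,u,v):
    K=c["intrinsics"]; x=(u-K[0,2])/K[0,0]; y=(v-K[1,2])/K[1,1]
    if "mount" in c:
        r=np.hypot(x,y); d=np.array([x/r*np.sin(r),y/r*np.sin(r),np.cos(r)]) if r>1e-9 else np.array([0,0,1.])
        M=np.array(c["mount"]); Rt=rot(c["obs"]["ee_rot"]); 
        return Rt.apply(M[:3,3])+c["obs"]["tool_pos"], Rt.apply(M[:3,:3]@d)
    d=np.array([x,y,1.]); a=c["attitude"]
    A=rot(a) if np.size(a)==4 else R.from_matrix(a)
    return np.array(c["origin"]),A.apply(d/np.linalg.norm(d))
def onz(c,u,v,z):
    o,d=ray(c,u,v); return o+d*(z-o[2])/d[2]
def tri(*rs):
    A=np.zeros((3,3));b=np.zeros(3)
    for o,d in rs:
        P=np.eye(3)-np.outer(d,d)/(d@d); A+=P;b+=P@o
    p=np.linalg.solve(A,b)
    return p,[np.linalg.norm(np.cross(p-o,d/np.linalg.norm(d))) for o,d in rs]
def snap(arm,n,name):
    o=arm.get_obs();c=arm.camera(n);c["obs"]=o
    cv2.imwrite(f"pics/{name}.png",c["img"][:,:,::-1]);pickle.dump(c,open(name+".pkl","wb"));return c
E
python3 - <<'E'
from h import *
d=pickle.load(open("c0.pkl","rb"))
t=d["top"];
for n,u,v,z in(("joint L",261,173,.075),("joint R",362,173,.075),("stand",420,200,.09),("rake top",427,200,.175),("corner TL",261,104,.075),("BR",362,217,.075),("stop",375,172,.098)):
    print(n,onz(t,u,v,z).round(3))
s=d["scene"]
a=cv2.resize(t["img"][90:250,225:490],None,fx=3,fy=3,interpolation=cv2.INTER_CUBIC)
cv2.imwrite("pics/topcrop.png",a[:,:,::-1])
E
```

```text
joint L [0.587 0.113 0.075]
joint R [ 0.58  -0.188  0.075]
stand [ 0.494 -0.356  0.09 ]
rake top [ 0.491 -0.357  0.175]
corner TL [0.795 0.109 0.075]
BR [ 0.448 -0.184  0.075]
stop [ 0.58  -0.224  0.098]
```

View pics/topcrop.png

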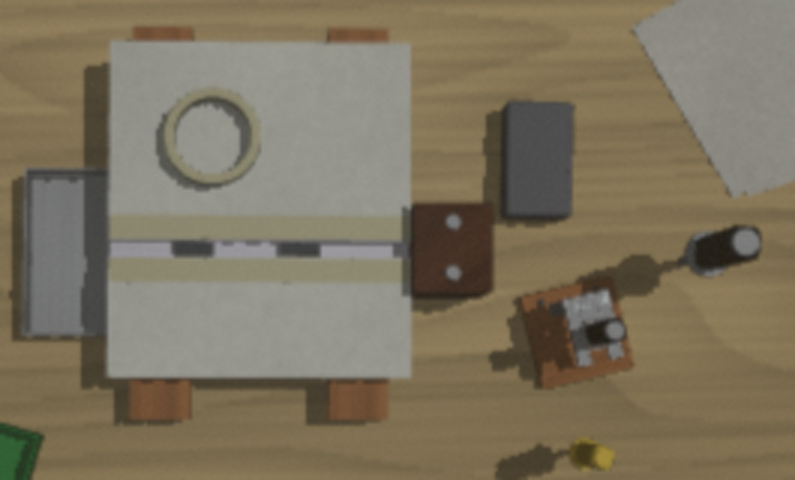

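Tray end is +y and the stop end is -y. The fork slot seems to open towards about -x. Next, two close wrist views over the stand, plus one over the joint.

Run:
```python
from h import *
from plant import arm
q=[0,1,0,0]
for i,p in enumerate([(.45,-.30,.30),(.45,-.42,.30)]):
    arm.reach(p,q); arm.dwell(.2); c=snap(arm,"wrist",f"w{i}")
    o=c["obs"]; print(o["tool_pos"].round(4),o["ee_rot"].round(3),o["q"].round(2),o["clock"])
a=np.hstack([cv2.resize(cv2.imread(f"pics/w{i}.png"),(400,250)) for i in(0,1)])
cv2.imwrite("pics/wpair.png",a)
```

```text
[ 0.4495 -0.3006  0.2998] [-0.     1.    -0.001 -0.   ] [-0.68  0.26  1.57 -0.    1.31  0.9 ] 1.675
[ 0.4503 -0.4191  0.3004] [0.    1.    0.001 0.   ] [-0.83  0.41  1.37  0.    1.37  0.74] 2.475
```

View pics/w0.png

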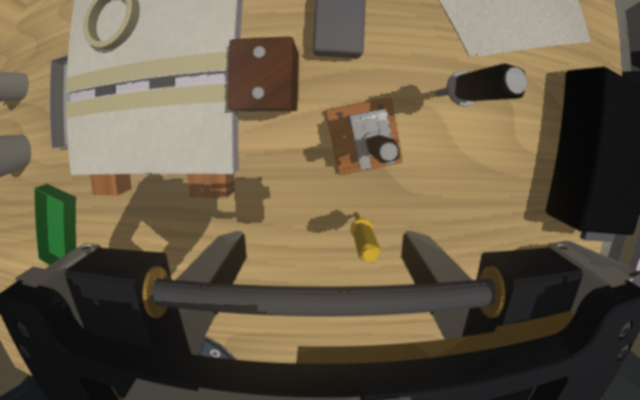

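View pics/w1.png

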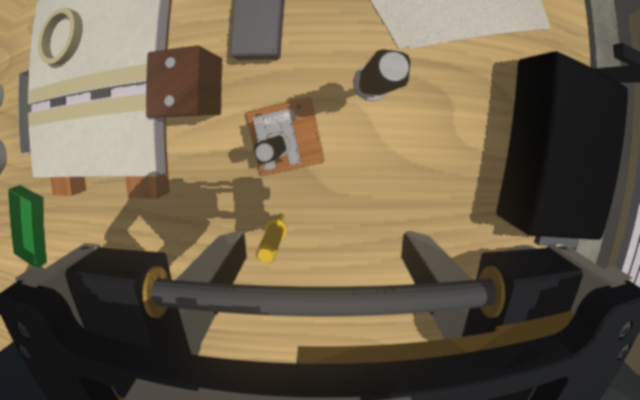

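Both views show the stand: handle top disc at (388,149) in w0 and (264,151) in w1, with the fork prongs pointing roughly down the image (-x). I'll triangulate and take two closer views.

Run:
```python
from h import *
from plant import arm
d=pickle.load(open("c0.pkl","rb"));w=[pickle.load(open(f"w{i}.pkl","rb")) for i in(0,1)]
print(tri(ray(w[0],388,149),ray(w[1],264,151)),tri(ray(w[0],388,149),ray(w[1],264,151),ray(d["top"],429.3,200)))
q=[0,1,0,0]
for i,p in enumerate([(.415,-.33,.225),(.415,-.39,.225)]):
    arm.reach(p,q); arm.dwell(.2); c=snap(arm,"wrist",f"w{i+2}")
    print(c["obs"]["tool_pos"].round(4),c["obs"]["clock"])
im=[cv2.resize(cv2.imread(f"pics/w{i}.png")[60:240,240:400] if i==9 else cv2.imread(f"pics/w{i}.png")[50:230,220:420],None,fx=2,fy=3 if 0 else 2,interpolation=cv2.INTER_CUBIC) for i in(2,3)]
cv2.imwrite("pics/close.png",np.hstack(im))
```

```text
(array([ 0.49325772, -0.36145766,  0.17439779]), [np.float64(0.0006941171134841861), np.float64(0.0006941171134842189)]) (array([ 0.4924065 , -0.36216035,  0.17523458]), [np.float64(0.0018331353289952395), np.float64(0.000588014026093702), np.float64(0.0023087343621764167)])
[ 0.4156 -0.3309  0.2257] 3.2833
[ 0.4151 -0.3894  0.2251] 3.8833
```

View pics/close.png

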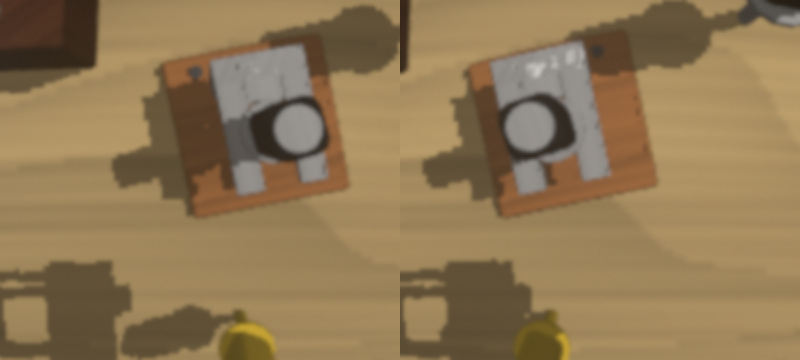

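The fork plate outline and slot are clear: mouth at (283,187) in the left crop and (163,186) in the right one. Triangulating its corners and the handle top.

Run:
```python
from h import *
w=[pickle.load(open(f"w{i}.pkl","rb")) for i in(2,3)]
P={}
pts={"top":((298,129),(130,126)),"bl":((210,62),(90,62)),"br":((303,44),(184,41)),"lt":((238,195),(117,195)),"lt2":((266,190),(146,190)),"rt1":((300,184),(180,182)),"rt2":((328,178),(211,177))}
for k,(a,b) in pts.items():
    ra=[ray(w[0],220+a[0]/2,50+a[1]/2),ray(w[1],220+b[0]/2,50+b[1]/2)]
    p,e=tri(*ra); z=.175 if k=="top" else .09
    h=[onz(w[0],220+a[0]/2,50+a[1]/2,z),onz(w[1],220+b[0]/2,50+b[1]/2,z)]
    P[k]=(h[0]+h[1])/2
    print(k,p.round(4),np.round(e,4),"on plane:",h[0].round(4),h[1].round(4))
for a,b in (("lt","bl"),("rt2","br")):
    v=(P[b]-P[a])[:2]; print(a,b,np.degrees(np.arctan2(v[1],v[0])),np.linalg.norm(v))
for a,b in (("rt2","lt"),("br","bl"),("rt1","lt2")):
    v=(P[b]-P[a])[:2]; print(a,b,np.degrees(np.arctan2(v[1],v[0]))-90,np.linalg.norm(v))
# panel: cream tape inner edges in top & w views
d=pickle.load(open("c0.pkl","rb"));t=d["top"]
f=lambda x,y,z:onz(t,225+x/3,90+y/3,z).round(4)
g=lambda x,y,z:None
print("joint top0",f(109,249,.075),f(411,249,.075)); print("corners",[f(x,y,.075) for x,y in((109,42),(410,43),(411,377),(107,377))])
hsv=cv2.cvtColor(t["img"],cv2.COLOR_RGB2HSV); print(hsv[162:184:1,300].tolist())
```

```text
top [ 0.4916 -0.3618  0.175 ] [0.0002 0.0002] on plane: [ 0.4915 -0.3618  0.175 ] [ 0.4918 -0.3619  0.175 ]
bl [ 0.5254 -0.3317  0.0889] [0.0003 0.0003] on plane: [ 0.525  -0.3317  0.09  ] [ 0.5256 -0.3319  0.09  ]
br [ 0.5356 -0.3773  0.0855] [0.0001 0.0001] on plane: [ 0.535  -0.3766  0.09  ] [ 0.5347 -0.3774  0.09  ]
lt [ 0.4602 -0.3452  0.0945] [0.0002 0.0002] on plane: [ 0.46   -0.3454  0.09  ] [ 0.4597 -0.3445  0.09  ]
lt2 [ 0.4624 -0.359   0.0912] [0.0003 0.0003] on plane: [ 0.4626 -0.3591  0.09  ] [ 0.4619 -0.3589  0.09  ]
rt1 [ 0.4659 -0.3755  0.0918] [0. 0.] on plane: [ 0.4658 -0.3758  0.09  ] [ 0.4657 -0.3755  0.09  ]
rt2 [ 0.4684 -0.3905  0.0862] [0.0005 0.0005] on plane: [ 0.4691 -0.3897  0.09  ] [ 0.4682 -0.3905  0.09  ]
lt bl 11.371147818966262 0.06677459735282557
rt2 br 11.185697282415918 0.06750880189657771
rt2 lt 11.03825272071721 0.04599188016907605
br bl 11.949712884143679 0.046211966786227784
rt1 lt2 11.900635426894794 0.017030588758151218
joint top0 [0.587  0.1122 0.075 ] [ 0.5798 -0.188   0.075 ]
corners [array([0.7945, 0.1081, 0.075 ]), array([ 0.7872, -0.1932,  0.075 ]), array([ 0.4524, -0.1842,  0.075 ]), array([0.4601, 0.1167, 0.075 ])]
[[26, 51, 141], [26, 53, 140], [25, 54, 142], [27, 51, 141], [27, 51, 140], [26, 53, 140], [26, 51, 140], [25, 42, 134], [15, 9, 111], [143, 9, 115], [135, 7, 150], [132, 8, 154], [132, 8, 154], [15, 3, 150], [26, 37, 143], [26, 51, 140], [26, 52, 141], [27, 51, 141], [26, 52, 142], [26, 52, 141], [25, 52, 143], [27, 41, 143]]
```

Stand consistent: seat (0.4915,-0.3618), yaw ≈11.4°, rake top z 0.175, and it agrees with the mouth + 28 mm. Now the joint's tape edges from several views, plus the big black decoy's top for body clearance.

Run:
```python
from h import *
d=pickle.load(open("c0.pkl","rb"));w=[pickle.load(open(f"w{i}.pkl","rb")) for i in range(4)]
print("decoy top",tri(ray(w[0],515,80),ray(w[1],397,66)))
def joint(c,name,cols,r0,r1):
    hsv=cv2.cvtColor(c["img"],cv2.COLOR_RGB2HSV).astype(float)
    pu=[];pl=[]
    for u in cols:
        g=cv2.GaussianBlur(hsv[:,:,1],(1,3),.6)[:,u]
        lo=r0(u); hi=r1(u); s=g[lo:hi]
        th=30; m=np.where(s<th)[0]
        if len(m)<3 or m[0]==0 or m[-1]==len(s)-1 or len(m)!=m[-1]-m[0]+1: continue
        a=lo+m[0]; b=lo+m[-1]
        ea=a-1+(g[a-1]-th)/(g[a-1]-g[a]); eb=b+(th-g[b])/(g[b+1]-g[b])
        pu.append(onz(c,u,ea,.075));pl.append(onz(c,u,eb,.075))
    pu=np.array(pu);pl=np.array(pl)
    if len(pu)<8: print(name,len(pu));return
    f=lambda p:np.polyfit(p[:,1],p[:,0],1)
    fu,fl=f(pu),f(pl); fm=(fu+fl)/2
    print(name,len(pu),"x at y=.11,-.038,-.18",np.polyval(fm,[.11,-.038,-.18]).round(4),"width",np.polyval(fu-fl,[.11,-.18]).round(4))
joint(d["top"],"top",range(266,358),lambda u:166,lambda u:181)
l=lambda u:95+(u-70)*(79-95)/(160)
for c,n,a,b,L in((w[0],"w0",76,224,lambda u:95.5-(u-75)*.115),(w[1],"w1",36,145,lambda u:106-(u-32)*.135)):
    joint(c,n,range(a,b),lambda u:int(L(u))-11,lambda u:int(L(u))+12)
```

```text
decoy top (array([ 0.5693585 , -0.47973123,  0.20716375]), [np.float64(0.00014158128138261632), np.float64(0.00014158128138268148)])
top 92 x at y=.11,-.038,-.18 [0.5891 0.5848 0.5807] width [0.0187 0.0198]
w0 148 x at y=.11,-.038,-.18 [0.5888 0.5847 0.5807] width [0.0162 0.0175]
w1 109 x at y=.11,-.038,-.18 [0.5886 0.5845 0.5805] width [0.016  0.0169]
```

```bash
cat >> h.py <<'E'
def quat(deg): a=np.radians(deg)/2; return [0,np.cos(a),np.sin(a),0]
SEAT=np.array([.4915,-.3618]); SY=11.4; PY=-1.6
M=np.array([.5847,-.0379]); a_=np.radians(PY)
EX=np.array([np.cos(a_),np.sin(a_)]); EY=np.array([-np.sin(a_),np.cos(a_)])
def J(x,y): return M+EX*x+EY*y
E
python3 - <<'E'
from h import *
from plant import arm
q=quat(SY); f=lambda:arm.get_obs()
arm.reach([*SEAT,.235],q); arm.move_straight([*SEAT,.1162],v=.12); arm.dwell(.2)
o=f();print("pre",o["tool_pos"].round(4),o["contact_force"].round(2),o["wrist_torque"].round(3))
arm.clamp(45); arm.dwell(.3); o=f();print("grip",o["opening"],o["contact_force"].round(2),o["wrist_torque"].round(3))
arm.move_straight([*SEAT,.21],v=.1); arm.dwell(.3)
o=f();print("lift",o["tool_pos"].round(4),o["opening"],o["contact_force"].round(2),o["clock"])
snap(arm,"wrist","w4")
p=J(0,-142.5e-3); arm.reach([*p,.215],quat(PY)); arm.dwell(.4)
fs=[]
for _ in range(6): arm.dwell(.05); fs.append(f()["contact_force"])
print(p,f()["tool_pos"].round(4),np.mean(fs,0).round(2),np.std(fs,0).round(2),f()["clock"])
snap(arm,"wrist","w5"); snap(arm,"top","t5"); snap(arm,"scene","s5")
a=cv2.imread("pics/w5.png"); s=cv2.resize(cv2.imread("pics/s5.png")[60:240,180:400],None,fx=1.8,fy=1.8)
b=np.zeros((600,800,3),np.uint8); b[:400,:400]=a[0:400,120:520]; b[:324,400:796]=s
cv2.imwrite("pics/v5.png",b[:410])
E
```

```text
pre [ 0.4917 -0.362   0.1168] [-0.45  0.95 -0.2 ] [ 0.018 -0.023 -0.012]
grip 0.02202584376643396 [-0.2  -0.96  0.03] [-0.143 -0.022  0.069]
lift [ 0.4914 -0.3617  0.2097] 0.02195171550071755 [ 0.54  0.7  -1.78] 8.4917
[ 0.58072117 -0.18034444] [ 0.5807 -0.1803  0.215 ] [ 0.24 -0.18 -1.11] [0.74 0.35 0.42] 10.0667
```

View pics/v5.png

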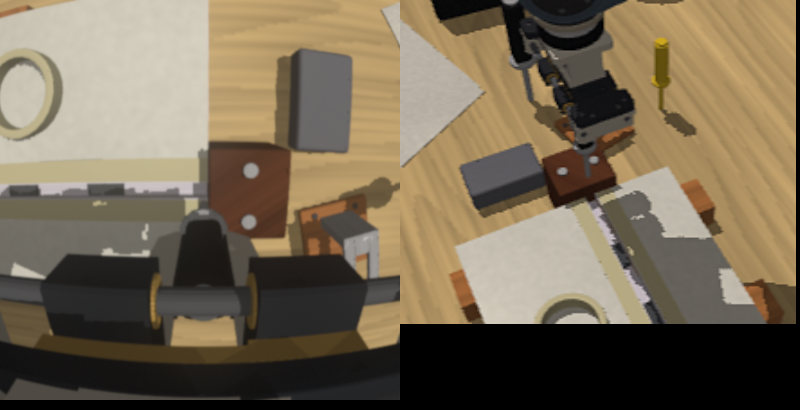

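Picture: the rake is held upright and its shank hangs over the joint's stop end (scene pixel ≈(284,158)). Comparing that with the expected tip projection.

Run:
```python
from h import *
s=pickle.load(open("s5.pkl","rb"));w=pickle.load(open("w5.pkl","rb"))
def proj(c,p):
    A=rot(c["attitude"]) if np.size(c["attitude"])==4 else R.from_matrix(c["attitude"])
    x=A.inv().apply(np.array(p)-c["origin"]); return c["intrinsics"][:2,:2].diagonal()*x[:2]/x[2]+c["intrinsics"][:2,2]
T=np.r_[J(0,-.1425),.124]
print("tip/collar exp",proj(s,T),proj(s,T+[0,0,.065]), "joint end face",proj(s,[*J(0,-.15),.075]))
def wp(p):
    Mt=np.array(w["mount"]);x=Mt[:3,:3].T@(rot(w["obs"]["ee_rot"]).inv().apply(p-w["obs"]["tool_pos"])-Mt[:3,3])
    th=np.arctan2(np.hypot(*x[:2]),x[2]);return w["intrinsics"][0,0]*th*x[:2]/np.hypot(*x[:2])+w["intrinsics"][:2,2]
print("wrist tip",wp(T),"collar",wp(T+[0,0,.065]))
a=cv2.resize(s["img"][130:180,255:315],None,fx=8,fy=8,interpolation=cv2.INTER_CUBIC)[:,:,::-1]
b=cv2.resize(w["img"][170:250,290:360],None,fx=5,fy=5,interpolation=cv2.INTER_CUBIC)[:,:,::-1]
cv2.imwrite("pics/v6.png",np.hstack([a[:400,:440],b[:400,:350]]))
```

```text
tip/collar exp [283.91526766 156.98321199] [281.852673   140.20786717] joint end face [284.22471327 166.4575882 ]
wrist tip [324.36377143 203.65572857] collar [324.63619479 230.36089039]
```

View pics/v6.png

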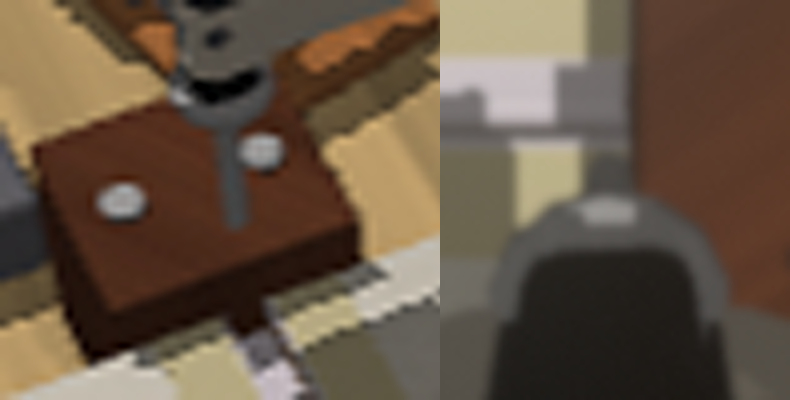

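Tip agrees within ~1 px in both views. Descending and probing at the stop.

```bash
cat >> h.py <<'E'
def force(arm,n=4,dt=.03):
    r=[]
    for _ in range(n): arm.dwell(dt); r.append(arm.get_obs()["contact_force"])
    return np.mean(r,0)
OFF=.0912
E
python3 - <<'E'
from h import *
from plant import arm
w=pickle.load(open("w5.pkl","rb")); e=onz(w,329,188,.075); print("stop face y along joint",(e[:2]-M)@EY)
p=J(0,-.1425)
arm.move_straight([*p,.078+OFF],v=.1); arm.dwell(.3); b=force(arm,8); print("bias",b.round(2))
arm.move_straight([*p,.0695+OFF],v=.03); print(.0695,(force(arm,6)-b).round(2))
z=.0695; 
while z>.052:
    z-=.0005; arm.move_straight([*p,z+OFF],v=.02); F=force(arm,3,.02)-b
    if F[2]>1.2:
        F=force(arm,6)-b; print(round(z,4),F.round(2),arm.get_obs()["tool_pos"].round(5))
        if F[2]>3: break
print(z,arm.get_obs()["tool_pos"],arm.get_obs()["clock"]); np.save("bias.npy",b)
E
```

```text
stop face y along joint -0.14733129927057267
bias [ 0.19  0.18 -1.16]
0.0695 [ 0.05  0.16 -0.57]
0.059 [-0.9   0.48  5.38] [ 0.58083 -0.18038  0.15041]
0.059 [ 0.58082817 -0.18037744  0.15041113] 18.525
```

Run:
```python
from h import *
from plant import arm
b=np.load("bias.npy"); k=25e3; T=4.; z=.059; y=-.1425; xo=0.; slope=0.; Fp=None; log=[]; t0=arm.get_obs()["clock"]
z+=(5.4-T)/k
i=0
while y<.169:
    ds=.004 if i<4 else .010
    ds=min(ds,.170-y); y+=ds; z+=slope*ds
    arm.move_straight([*J(xo,y),z+OFF],v=.035)
    F=force(arm,3 if i<5 else 2,.01)-b; e=F[2]-T
    o=arm.get_obs(); log.append((y*1e3,z*1e3,*F,slope,o["clock"]-t0))
    if np.linalg.norm(F)>30: print("ABORT");break
    if y<.132:
        e=np.clip(e,-6,8)
        z+=.7*e/k; slope+=.25*e/k/ds if i>=4 else .5*e/k/ds
        slope=np.clip(slope,-.022,.022)
    i+=1
print(np.array2string(np.array(log),precision=3,suppress_small=True,max_line_width=120))
snap(arm,"top","t7");snap(arm,"wrist","w7");snap(arm,"scene","s7")
```

```text
[[-138.5     59.056    0.556    1.872    6.571    0.       0.292]
 [-134.5     59.179    0.83     1.82     6.75     0.013    0.583]
 [-130.5     59.344    1.53     1.919    6.796    0.022    0.875]
 [-126.5     59.511    1.24     2.042    6.244    0.022    1.167]
 [-116.5     59.793    0.121    1.392    5.476    0.022    1.625]
 [-106.5     60.055    0.384    1.415    4.516    0.022    2.075]
 [ -96.5     60.289   -0.209    1.021    3.162    0.022    2.525]
 [ -86.5     60.477    0.063    1.764    2.621    0.021    2.975]
 [ -76.5     60.637    0.215    2.523    2.353    0.02     3.425]
 [ -66.5     60.772    0.574    1.603    3.008    0.018    3.875]
 [ -56.5     60.916    0.325    1.557    2.913    0.017    4.325]
 [ -46.5     61.046   -0.393    0.875    3.333    0.016    4.775]
 [ -36.5     61.181    0.111    0.629    4.43     0.015    5.225]
 [ -26.5     61.351   -0.268    0.891    4.801    0.016    5.675]
 [ -16.5     61.54     0.742    1.51     4.94     0.017    6.125]
 [  -6.5     61.742    0.52     0.559    4.856    0.018    6.575]
 [   3.5     61.95    -0.162    0.856    4.0
[... 444 characters left out ...]
39    1.372    3.951    0.018   10.175]
 [  83.5     63.394   -0.154    0.726    3.759    0.018   10.625]
 [  93.5     63.565    0.416    1.269    4.018    0.018   11.075]
 [ 103.5     63.744    0.403    1.249    3.695    0.018   11.525]
 [ 113.5     63.911    0.212    1.127    3.491    0.018   11.975]
 [ 123.5     64.067   -0.093    1.5      3.594    0.017   12.425]
 [ 133.5     64.222   -0.005    0.07     4.668    0.017   12.875]
 [ 143.5     64.389    0.382    0.902    4.544    0.017   13.325]
 [ 153.5     64.555   -0.907    4.156    2.597    0.017   13.775]
 [ 163.5     64.721   -0.383   -0.477   -0.293    0.017   14.225]
 [ 170.      64.829   -0.293   -0.156    0.053    0.017   14.575]]
```

Steady 2.4–6.8 N contact all the way, with the bottom rising ~5 mm towards the tray. Checking the keys.

Run:
```python
from h import *
from plant import arm
arm.move_straight([*J(0,.170),.215],v=.12); p=J(0,.06); arm.reach([*J(-.10,.09),.26],quat(PY)); arm.dwell(.1)
snap(arm,"wrist","w8");snap(arm,"top","t8");snap(arm,"scene","s8"); print(arm.get_obs()["clock"],arm.get_obs()["opening"])
a=cv2.resize(cv2.imread("pics/s8.png")[120:330,200:400],(400,420),interpolation=cv2.INTER_CUBIC); b=cv2.imread("pics/w8.png")[0:420,120:520]
c=np.zeros((420,800,3),np.uint8); c[:,:400]=a; c[:400,400:]=b; cv2.imwrite("pics/v8.png",c)
```

```text
34.7417 0.02218872102930544
```

View pics/v8.png

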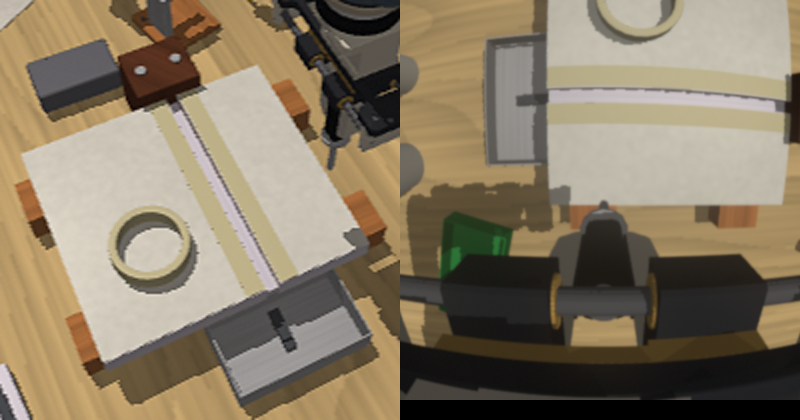

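The joint is empty and both keys lie end to end in the tray (left view (276,317) and (287,340)). The rake is still held. Returning it to the stand, with a tip check above the seat first.

Run:
```python
from h import *
from plant import arm
q=quat(SY)
arm.reach([.46,-.2,.27],q); arm.reach([*SEAT,.23],q); arm.dwell(.3)
c=snap(arm,"wrist","w9"); s=snap(arm,"scene","s9"); w4=pickle.load(open("w4.pkl","rb"))
# rake unchanged in hand? compare hand patch with picture just after the first lift
A,B=[cv2.cvtColor(x["img"],cv2.COLOR_RGB2GRAY).astype(np.float32)[205:260,295:350] for x in(w4,c)]
print("shift in hand px",cv2.phaseCorrelate(A,B,cv2.createHanningWindow(A.shape[::-1],cv2.CV_32F)))
b=force(arm,8)
for z in(.19,.165,.14):   # watch for contact on the way in
    arm.move_straight([*SEAT,z],v=.08); F=force(arm,3,.02)-b; print(z,F.round(2))
    if np.linalg.norm(F)>5: raise SystemExit("contact")
z=.1175; arm.move_straight([*SEAT,z],v=.05)
while z>.1145:
    F=force(arm,4,.03)-b
    if F[2]>1.5: break
    z-=.0003; arm.move_straight([*SEAT,z],v=.02)
print("seat z",z,F.round(2),arm.get_obs()["tool_pos"].round(4),arm.get_obs()["clock"])
a=np.hstack([cv2.resize(c["img"][120:270,250:400],(400,400)),cv2.resize(w4["img"][120:270,250:400],(400,400))]); cv2.imwrite("pics/v9.png",a[:,:,::-1])
```

```text
shift in hand px ((0.04629947181355476, 0.01591631945458616), 0.8966588264041476)
0.19 [-0.37 -0.01  0.17]
0.165 [-0.14  0.62 -0.11]
0.14 [0.38 0.22 0.19]
seat z 0.11600000000000002 [-1.32  1.39  3.32] [ 0.4916 -0.3618  0.1162] 41.5
```

Run:
```python
from h import *
from plant import arm
arm.let_go(); arm.dwell(.2); arm.move_straight([*SEAT,.235],v=.1)
for i,p in enumerate([(.415,-.33,.225),(.415,-.39,.225)]):
    if i==0: arm.reach([.415,-.33,.25],[0,1,0,0])
    arm.reach(p,[0,1,0,0]); arm.dwell(.2); snap(arm,"wrist",f"wA{i}")
arm.reach([.415,-.36,.30],[0,1,0,0]); arm.goto_joints([-1.311,.351,1.652,0,1.139,-.085]); arm.dwell(.3)
t=snap(arm,"top","tA"); s=snap(arm,"scene","sA"); o=arm.get_obs(); print(o["clock"],o["contact_force"].round(2))
t0=pickle.load(open("c0.pkl","rb"))["top"]
df=cv2.absdiff(t["img"],t0["img"]).max(2)>40; df[290:]=0
n,_,st,ce=cv2.connectedComponentsWithStats(df.astype(np.uint8)); print([(ce[i].round().tolist(),int(st[i,4])) for i in range(1,n) if st[i,4]>4])
u=np.hstack([cv2.resize(cv2.imread(f"pics/wA{i}.png")[50:230,220:420],None,fx=2,fy=2) for i in(0,1)])
v=np.hstack([cv2.resize(cv2.imread("pics/sA.png")[230:340,280:410],(400,240)),cv2.resize(cv2.imread("pics/tA.png")[140:215,220:345],(400,240))])
cv2.imwrite("pics/vA.png",np.vstack([u[:350],v]))
```

```text
47.7083 [-0.57  1.32 -0.19]
[([289.0, 173.0], 68), ([324.0, 173.0], 72), ([249.0, 174.0], 36)]
```

View pics/vA.png

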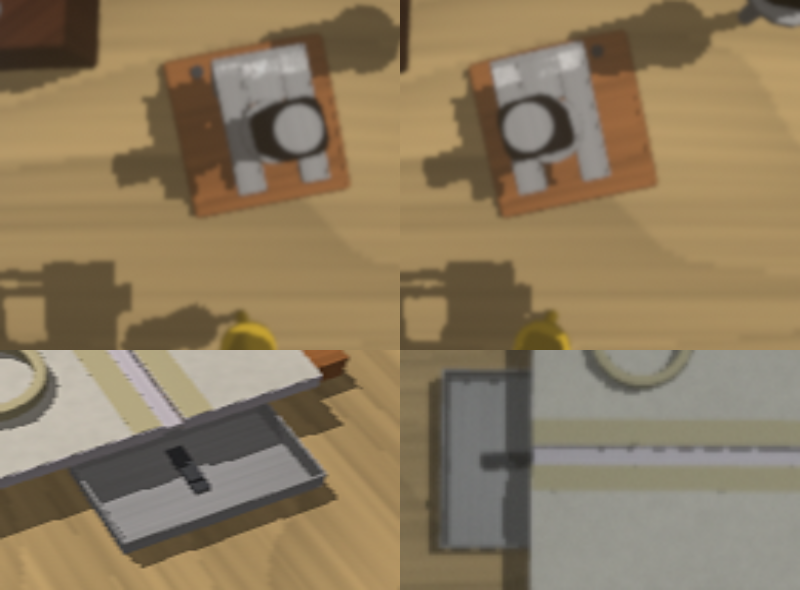

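The picture shows the rake hanging as before (handle top within a pixel of the first view), the joint empty and the dark bars inside the tray. The top-view difference shows nothing moved but the keys.

```bash
python3 -c "
from plant import arm
print(arm.hand_in())"
```

```text
the job is handed in; nothing more can be done
None
```

The job is done and handed in at about 48 s of the 72 s allowed. The interface gave no verdict.

**What I did**
- I took the small black rake from its stand and felt the joint's bottom about 5–7 mm from the stop. It was 15.8 mm below the face there, with 5.4 N on first touch.
- I drew the rake to 20 mm past the other end in short steps at 3.5 cm/s each, about 2.1 cm/s overall with the pauses to read the force. That is slower than the 3–4 cm/s asked.
- Contact stayed at about 2.4–6.8 N up to the joint's end. The bottom rises about 5 mm towards the tray.
- I hung the rake by its collar at the same height it came from, let go and backed away to the start pose.

**Last checks**
- The joint is empty, and dark bars lie in the tray. They touch or partly overlap, so I could not cleanly count two.
- Only the two key positions and the tray changed between the first and last top views, not counting the strip hidden by the arm.
- By eye, the rake hangs in the fork within about a pixel of where it was.
- One small disagreement: a wrist image put the stop's face about 3 mm nearer the joint's middle than the stated 150 mm. It did not affect the work.

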